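# Flip an LED board over the rim into its floodlight housing

### The arm

A 7-joint arm with a two-finger parallel gripper is mounted at the origin on a cart in front of the work surface, level with it; the furniture and walls round the work are solid. World frame = base frame: x ahead of the robot, y to its left, z up, the work surface at z = 0. Lengths are in m, angles in rad, forces in N, time in s.
With the tool pointing down it reaches from about 0.4 to 0.85 m from the base axis. Payload 10.4 kg.
Tool frame: the origin (TCP) lies on the front face of the gripper's body, between the roots of the fingers; the fingertips stand 70 mm ahead of it and the grasp point (between the pads) lies 51 mm ahead of it; z points along the fingers, y is the line along which they close (so a half turn about z gives the same grasp; the last joint's range is limited). The gripper opens to 87 mm and grips with 3 to 60 N. Pads are 19 mm wide; open, the fingers measure 117 mm over their backs; the gripper's body (75 mm by 190 mm) begins 51 mm behind the grasp point.
Start: joints at [-1.276, 0.332, -0.065, 1.46, 0.022, 1.35, -0.088], TCP at [0.195, 0.594, 0.292] pointing down, gripper open.
Joint ranges: [-2.6, 2.6], [-0.5, 2.12], [-1.47, 1.34], [0.16, 2.42], [-1.27, 4.41], [0.06, 2.06], [-2.6, 2.6]. Speed limits (rad/s): [2.22, 2.22, 2.79, 2.79, 3.14, 3.14, 3.14].

### API

Orientations are given as a rotation vector (axis times angle).
In Python, from plant import ctrl gives the robot as it stands. The module is installed in compiled form; this text tells all that it offers.
- The arm moves only by the shell command python3 -m crank 'ROWS' [FORCE]. ROWS is a JSON object of lists of equal length, an entry for each row: "travel": the shift along the tool's x, y, z in m, a list of three; "delta_rot": the turn, a rotation vector about the tool's x, y, z in degrees, a list of three; "hand": the finger opening in m, from 0 to 0.087. In form: {"travel": [[tx, ty, tz], ...], "delta_rot": [[ax, ay, az], ...], "hand": [hand, ...]}. A call has 1 to 10 rows; each row shifts and turns the commanded pose from where the row before left it, along the tool's axes as they then stand; what a row does not reach is not made up. A row lasts 1/12 s, in which the tool goes at most 41.7 mm and 7.16 degrees, less where a joint would pass 70% of its speed; a pose out of reach is approached as far as the arm can. A call with a gripper value outside its range is refused whole. The fingers move at their own pace and stop on an object; FORCE is the grip in N (left out, the last holds). Time passes only in rows, so rows that do not move let the fingers close. It gives the time, the measured TCP pose, the force, the opening and the grip force at its end, in the units of the state.
- ctrl.read_state(): the state, without advancing time (a new reading comes with each control period).
- ctrl.camera(name): name is "side" or "top"; returns a dict with "image" (400x640x3 uint8, red, green, blue), "fx", "fy", "cx", "cy" (pixels), "T" (4x4, takes a point from camera to world coordinates). Camera axes: x right, y down, z forward; pixel columns grow to the right and rows downward; lengths in m; the calibration is good to about 2 mm. A picture is of the moment at which its call begins. There is no depth.
- ctrl.close_job(): hands the job in; it is judged then, once.
The state is a dict: "clock": time; "joint_positions": joint angles; "qd": joint speeds; "tau": joint torques, N m; "tcp_pos": TCP position; "tool_rot": TCP orientation; "contact_force": force on the tool from outside, world axes, zero at the start; "torque": the same for the moment, N m; "opening": finger opening in m; "gripper_force": force on a finger pad.
Only numpy, scipy, OpenCV 4.12 (cv2) and the standard library are available. Lean on these libraries where they do the work, as an engineer would, in place of code of your own. Each camera call takes 0.05 s, during which the arm holds its last target. There are 200 camera calls.

### The job

The LED board lies lens side down on the desk in front of the open floodlight housing. Without ever picking it up, use your fingertips to line it up with the recess and push it against the housing's front rim, tip it up on its edge against the rim and over it, so that it comes down lens side up, then push it on in until it lies flat in the recess. Leave everything else on the desk where it is, and take your hand away.

Things in the scene. Friction and masses are not known exactly. Their poses are not given: they have to be found in the camera images.
- led_board: LED board, loose, 0.1 to 0.21 kg: aluminium plate 90 (x) x 100 (y) x 5 mm; on one face a raised, centred lens block 74 x 84 x 6 mm (11 mm thick in all). Origin at its centre, mid-thickness; z points out of the bare back. It starts lens side down, z up, resting on the lenses, the plate 6 to 11 mm above the desk; x points to the housing within 0.25 rad. Seated, z points down, origin 11.5 mm high.
- edge_front (a point): middle of the board edge that faces the housing at the start (45 mm along the board's +x, in mid-plate). The board starts 118 to 135 mm in front of the recess's centre and up to 30 mm to either side of its centre line
- edge_rear (a point): middle of the board edge that faces the robot at the start (45 mm along the board's -x, in mid-plate). Fingertips pressed on this edge with about 10 N, the other edge against the rim, can raise it by friction
- housing: grey die-cast floodlight body, slippery paint, open side up, fixed to the desk. Origin at desk height under the centre of its recess; x points away from the robot, y left, z up. Recess 98 (x) x 118 (y) mm inside, its floor 6 mm above the desk. Side rims 4 mm thick, tops at 18 mm; cooling fins out to y = +-70 mm. Behind the recess (x +49 to +127 mm) stands its gear box, 38 mm high.
- rim_front (a point): middle of the top edge of the front rim's upright outer face, the face that the board is pushed against: in the housing's frame x = -53 mm, 18 mm above the desk. The rim is 4 mm thick (inner face x = -49 mm) and runs along the housing's y
- screwdriver_cross: blue-handled cross-head screwdriver, 177 mm long, lying to the right of the housing; loose, not part of the work, to be left alone. Origin on the desk under its middle.
- terminal_strip_1: cream eight-way terminal strip, 84 x 20 x 16 mm, lying to the left of the housing; loose, not part of the work, to be left alone. Origin on the desk under its middle.
- side_cutter: blue-handled side cutter, 141 mm long, lying on the desk left of the board; loose, not part of the work, to be left alone. Origin on the desk under its middle.
- lampholder_white: white domed lampholder, 41 mm across, 40 mm high, standing to the left of the housing; loose, not part of the work, to be left alone. Origin on the desk under its middle.
- gu10_a: white spot-lamp, 54 mm wide, 62 mm high, standing behind on the right of the housing; loose, not part of the work, to be left alone. Origin on the desk under its middle.

How it is judged:
By the outcome, as a careful person would: the job done as asked, in the order asked, and still so for the second after the job is handed in, with the robot touching nothing.
It also fails if it takes over 69 s, if anything falls off the work surface, if the arm or the gripper's body presses on something with over 40 N, if the wrist force passes 120 N, or if a joint passes its speed limit or range.

## Working session

There is one attempt and no reset: what is moved stays moved. The work goes in short steps, Python scripts to look and compute and a shell command to move; the robot and the scene stay as the last step left them, time stands still between calls to the robot, and variables do not carry over. Pictures are saved under pics/ and viewed, at most 10 in all, crops included, and the job is handed in when it is done.

```bash
mkdir -p pics; cat > h.py <<'E'
from plant import ctrl
import numpy as np, cv2
from scipy.spatial.transform import Rotation as R
def snap(name,fn):
    c=ctrl.camera(name); cv2.imwrite('pics/'+fn,c['image'][:,:,::-1]); np.savez(fn+'.npz',**{k:c[k] for k in('fx','fy','cx','cy','T')}); return c
def px2w(c,u,v,z):
    d=np.array([(u-c['cx'])/c['fx'],(v-c['cy'])/c['fy'],1.]);T=np.array(c['T']);d=T[:3,:3]@d;o=T[:3,3]
    return o+d*(z-o[2])/d[2]
def w2px(c,p):
    T=np.array(c['T']);q=T[:3,:3].T@(np.array(p)-T[:3,3]);return c['cx']+c['fx']*q[0]/q[2],c['cy']+c['fy']*q[1]/q[2]
E
python3 - <<'E'
from h import *
for n in('top','side'):
    c=snap(n,n+'0.png'); print(n,c['fx'],np.round(c['T'],3).tolist())
s=ctrl.read_state(); print(s['clock'],s['tcp_pos'],s['tool_rot'],s['contact_force'],R.from_rotvec(s['tool_rot']).as_matrix().round(3))
E
```

```text
top 449.73791175656055 [[0.031, -0.998, 0.051, 0.497], [-1.0, -0.031, -0.002, -0.105], [0.003, -0.051, -0.999, 1.079], [0.0, 0.0, 0.0, 1.0]]
side 470.95363164191104 [[0.951, -0.134, 0.277, 0.232], [-0.307, -0.343, 0.888, -1.208], [-0.024, -0.93, -0.367, 0.485], [0.0, 0.0, 0.0, 1.0]]
0.1 [0.19524285 0.59345971 0.29152343] [-4.97127413e-01 -3.10186093e+00  1.96155732e-03] [-0.23460011  0.03856172 -0.26572099] [[-0.95   0.313 -0.   ]
 [ 0.313  0.95  -0.001]
 [-0.    -0.001 -1.   ]]
```

View pics/top0.png

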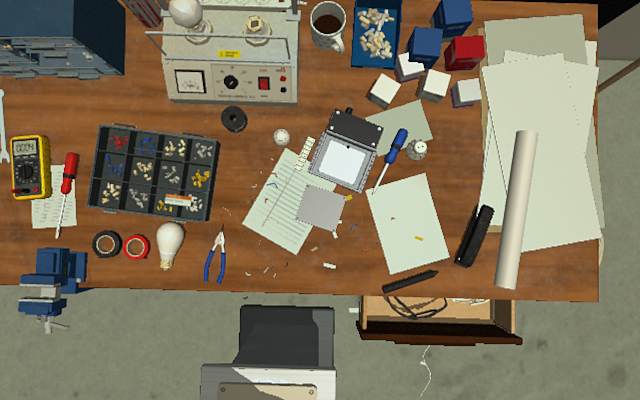

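View pics/side0.png

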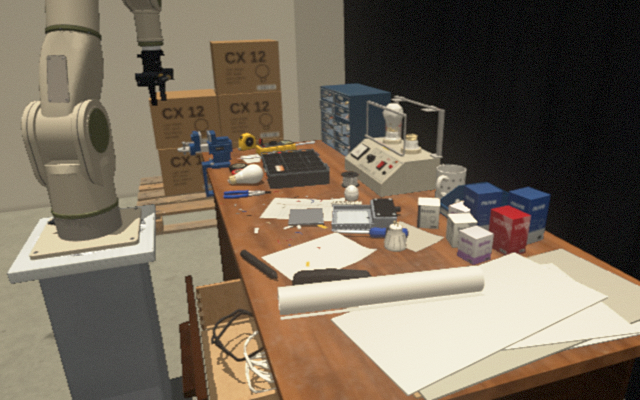

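Top view: board centred near (320,208), housing recess near (343,162), rotated about 15–20°. Enlarging now.

```bash
python3 - <<'E'
import cv2
a=cv2.imread('pics/top0.png')[95:245,270:420]; cv2.imwrite('pics/crop0.png',cv2.resize(a,(600,600),interpolation=cv2.INTER_CUBIC))
E
```

```text
(no output)
```

View pics/crop0.png

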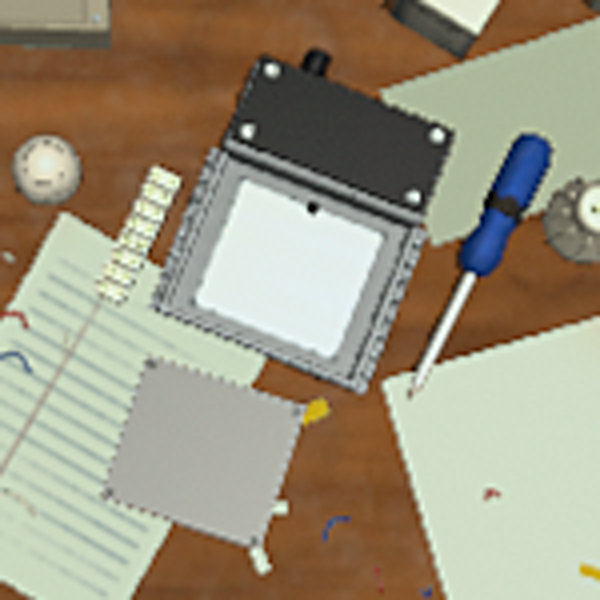

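Crop: board corners (150,361),(304,410),(254,545),(106,494); housing front rim corners (155,308),(365,390); side rims end near (222,150),(425,228).

```bash
cat > geo.py <<'E'
from h import *
c=np.load('top0.png.npz')
f=lambda p,z:px2w(c,270+(p[0]+.5)/4-.5,95+(p[1]+.5)/4-.5,z)
B=np.array([f(p,.011) for p in[(150,361),(304,410),(254,545),(106,494)]])[:,:2]
H=np.array([f(p,.018) for p in[(155,308),(365,390),(427,228),(222,150)]])[:,:2]
G=np.array([f(p,.038) for p in[(262,57),(455,132),(425,215),(225,140)]])[:,:2]
E
python3 - <<'E'
from geo import *
print(B.round(4).tolist(),B.mean(0)); fx=(B[0]+B[1])/2-(B[2]+B[3])/2; yy=(B[0]+B[3]-B[1]-B[2])/2
print('board x',np.linalg.norm(fx),np.arctan2(fx[1],fx[0]),'y',np.linalg.norm(yy),np.arctan2(-yy[0],yy[1]))
e=H[0]-H[1]; print('front rim',H.round(4).tolist(),np.linalg.norm(e),np.arctan2(-e[0],e[1]),(H[0]+H[1])/2)
e=H[3]-H[2]; print('rear',np.linalg.norm(e),np.arctan2(-e[0],e[1]),(H[2]+H[3])/2)
print('gear',G.round(4).tolist()); e=G[0]-G[1];print(np.linalg.norm(e),np.arctan2(-e[0],e[1]));e=G[3]-G[2];print(np.linalg.norm(e),np.arctan2(-e[0],e[1]),(G[2]+G[3])/2,(G[0]+G[1])/2)
E
```

```text
[[0.584, -0.0775], [0.5576, -0.17], [0.4766, -0.1426], [0.5041, -0.054]] [ 0.53058581 -0.11099643]
board x 0.08434552686123205 -0.30663326229094495 y 0.09444741185968065 -0.2889767286319109
front rim [[0.615, -0.0796], [0.5702, -0.2052], [0.6677, -0.2396], [0.7106, -0.1165]] 0.1333657591751814 -0.34253601893845853 [ 0.59256201 -0.14243929]
rear 0.1303563597244665 -0.3352490077743311 [ 0.68912498 -0.178003  ]
gear [[0.7622, -0.138], [0.7214, -0.252], [0.6721, -0.2357], [0.7125, -0.1178]]
0.12107716700643668 -0.3432408627709576
0.12459651343655317 -0.3304965126255107 [ 0.69227479 -0.17674361] [ 0.74180653 -0.19500219]
```

```bash
python3 - <<'E'
from h import *
c=np.load('top0.png.npz'); a=cv2.imread('pics/top0.png'); 
print(a.shape,a[208,320],a[160,345],a[182,322],[float(c[k]) for k in('fx','fy','cx','cy')])
d=np.abs(a.astype(int)-a[208,320]).max(2)<14
n,l,st,ce=cv2.connectedComponentsWithStats(d.astype(np.uint8),connectivity=4); k=l[208,320]; m=(l==k).astype(np.uint8)
cn=max(cv2.findContours(m,0,cv2.CHAIN_APPROX_NONE)[0],key=cv2.contourArea); r=cv2.minAreaRect(cn); print(st[k],r)
bp=cv2.boxPoints(r); print(((bp-[270,95])*4+1.5).round()); print([px2w(c,*p,.011).round(4).tolist() for p in bp], px2w(c,*r[0],.011))
a=cv2.resize(a[140:225,290:375],(595,595),interpolation=cv2.INTER_NEAREST); cv2.imwrite('pics/crop1.png',a)
E
```

```text
(400, 640, 3) [164 173 173] [234 238 228] [193 216 201] [449.73791175656055, 449.73791175656055, 319.1977940001006, 198.842261188208]
[ 296  186   49   45 1451] ((320.1422119140625, 207.1926727294922), (42.14435958862305, 37.834144592285156), 16.699241638183594)
[[100. 499.]
 [143. 354.]
 [305. 402.]
 [261. 547.]]
[[0.5013, -0.0503, 0.011], [0.5883, -0.0732, 0.011], [0.5624, -0.1701, 0.011], [0.4756, -0.1468, 0.011]] [ 0.53179783 -0.1101073   0.011     ]
```

View pics/crop1.png

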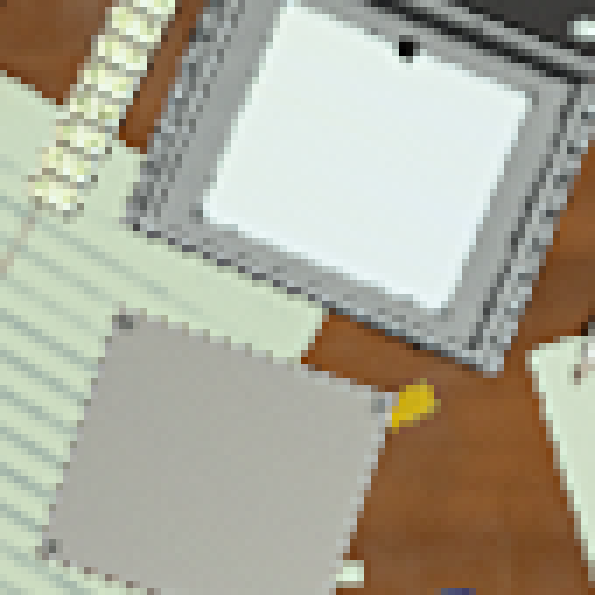

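Board (minAreaRect): centre ≈(0.532,-0.110), yaw ≈ -0.26, size 90×100 as expected. Front rim runs from (128,226) to (500,374) in this crop: rim mid ≈(0.591,-0.142), housing yaw ≈ -0.345, so recess centre is ≈(0.641,-0.160) and the board is ~10 mm left of the centre line. First, a nudge from its left side.

```bash
cat > st.py <<'E'
from h import *
yaw=-.345; HO=np.array([.641,-.160,0]); RH=R.from_euler('z',yaw).as_matrix()
def toH(p): return RH.T@(np.array(p)-HO)
if __name__=='__main__':
    s=ctrl.read_state(); M=R.from_rotvec(s['tool_rot']).as_matrix(); tip=s['tcp_pos']+M[:,2]*.07
    print('t',round(s['clock'],2),'tip in H mm',(toH(tip)*1e3).round(1),'F in H',(RH.T@s['contact_force']).round(1),'open',round(s['opening'],3)); print((RH.T@M).round(3).tolist())
E
Z='[0,0,0]'
python3 -m crank '{"travel":[[-0.022,-0.0205,0.005],[-0.022,-0.0205,0.005],[-0.022,-0.0205,0.005],[-0.022,-0.0205,0.005],[-0.022,-0.0205,0.005],[-0.022,-0.0205,0.005],[-0.022,-0.0205,0.005],[-0.022,-0.0205,0.005],[-0.022,-0.0205,0.005],[-0.022,-0.0205,0.005]],"delta_rot":[[0,0,1.5],[0,0,0],[0,0,0],[0,0,0],[0,0,0],[0,0,0],[0,0,0],[0,0,0],[0,0,0],[0,0,0]],"hand":[0,0,0,0,0,0,0,0,0,0]}'
python3 -m crank '{"travel":[[-0.022,-0.0205,0.005],[-0.022,-0.0205,0.005],[-0.022,-0.0205,0.005],[-0.022,-0.0205,0.005],[-0.022,-0.0205,0.005],[-0.022,-0.0205,0.005],[-0.022,-0.0205,0.005],[-0.022,-0.0205,0.005],[-0.022,-0.0205,0.005],[-0.022,-0.0205,0.005]],"delta_rot":[[0,0,0],[0,0,0],[0,0,0],[0,0,0],[0,0,0],[0,0,0],[0,0,0],[0,0,0],[0,0,0],[0,0,0]],"hand":[0,0,0,0,0,0,0,0,0,0]}'
python3 st.py; python3 -c "
from st import *
print(toH([.5446,-.0618,0]),toH([.5318,-.1101,0]))"
```

```text
clock: 0.93
tcp_pos: [0.3343, 0.3254, 0.2418]
tool_rot: [-0.538, -3.095, 0.0]
contact_force: [1.1, 1.1, 0.0]
opening: 0.0284
gripper_force: 0.0
clock: 1.77
tcp_pos: [0.4722, 0.0583, 0.1919]
tool_rot: [-0.537, -3.095, -0.0]
contact_force: [1.2, 0.6, 0.1]
opening: 0.0004
gripper_force: 0.0
t 1.77 tip in H mm [-232.7  148.3  121.9] F in H [1.  0.9 0.1] open 0.0
[[-1.0, -0.001, -0.0], [-0.001, 1.0, 0.0], [0.0, 0.0, -1.0]]
[-0.12393059  0.05981145  0.        ] [-0.11964145  0.01002859  0.        ]
```

```bash

python3 -m crank '{"travel":[[-0.020,-0.010,0.010],[-0.020,-0.010,0.010],[-0.020,-0.010,0.010],[-0.020,-0.010,0.010],[-0.020,-0.010,0.010],[-0.020,-0.010,0.010],[0,0,0.015],[0,0,0.015],[0,0,0.015],[0,0,0.010]],"delta_rot":[[0,0,0],[0,0,0],[0,0,0],[0,0,0],[0,0,0],[0,0,0],[0,0,0],[0,0,0],[0,0,0],[0,0,0]],"hand":[0,0,0,0,0,0,0,0,0,0]}'
python3 st.py; python3 -c "
from h import *
c=snap('top','top1.png'); a=cv2.imread('pics/top1.png'); cv2.imwrite('pics/crop2.png',cv2.resize(a[130:250,270:400],(650,600)))"
```

```text
clock: 2.6
tcp_pos: [0.5639, -0.0373, 0.0755]
tool_rot: [-0.538, -3.093, 0.001]
contact_force: [-0.9, -0.7, -0.3]
opening: 0.0003
gripper_force: 0.0
t 2.6 tip in H mm [-114.2   89.4    5.5] F in H [-0.6 -0.9 -0.3] open 0.0
[[-1.0, -0.001, -0.002], [-0.001, 1.0, -0.001], [0.002, -0.001, -1.0]]
```

View pics/crop2.png

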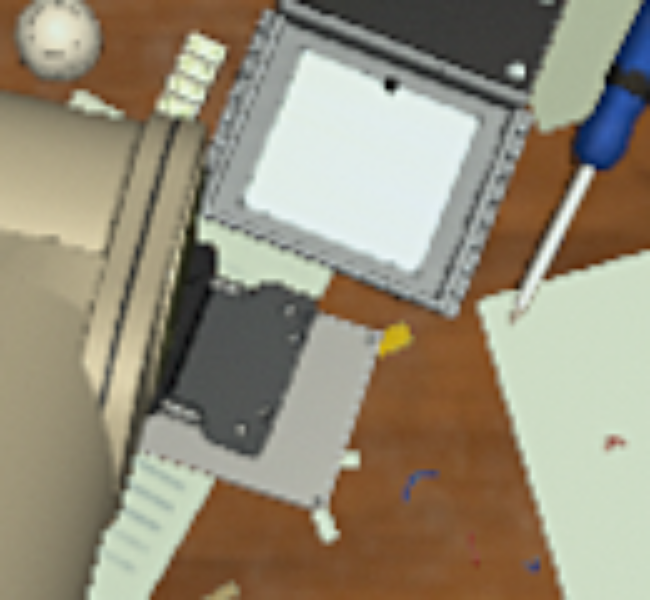

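The gripper is down beside the board's left edge, clear of the terminal strip; the board (right corners (380,335), (320,510)) hasn't moved. Push it sideways.

```bash

python3 -m crank '{"travel":[[0,-0.004,0.0],[0,-0.004,0],[0,-0.003,0],[0,-0.003,0],[0,-0.003,0],[0,-0.003,0],[0,-0.003,0],[0,-0.002,0],[0,0,0]],"delta_rot":[[0,0,0],[0,0,0],[0,0,0],[0,0,0],[0,0,0],[0,0,0],[0,0,0],[0,0,0],[0,0,0]],"hand":[0,0,0,0,0,0,0,0,0]}'
python3 st.py; 
python3 -m crank '{"travel":[[0,0.006,0],[0,0.010,-0.01],[0,0,-0.02],[0.02,0,-0.03],[0.03,0,0],[0.03,-0.02,0],[0.03,-0.03,0],[0,-0.03,0],[0,-0.015,0],[0,0,0]],"delta_rot":[[0,0,0],[0,0,0],[0,0,0],[0,0,0],[0,0,0],[0,0,0],[0,0,0],[0,0,0],[0,0,0],[0,0,0]],"hand":[0,0,0,0,0.05,0.05,0.05,0.05,0.05,0.05]}'
python3 st.py; cat > board.py <<'E'
from st import *
import sys
def board(fn,z=.011):
    c=snap('top',fn); a=cv2.imread('pics/'+fn)
    d=(np.abs(a.astype(int)-np.array([164,173,173])).max(2)<14).astype(np.uint8); d[:175]=0;d[245:]=0;d[:,:285]=0;d[:,375:]=0
    cn=max(cv2.findContours(d,0,cv2.CHAIN_APPROX_NONE)[0],key=cv2.contourArea); r=cv2.minAreaRect(cn)
    print(r); P=np.array([toH(px2w(c,*p,z)) for p in cv2.boxPoints(r)])[:,:2]*1e3; print('centre H',P.mean(0).round(1),P.round(1).tolist())
board(sys.argv[1])
E
python3 board.py top2.png
```

```text
clock: 3.4
tcp_pos: [0.5562, -0.0612, 0.0774]
tool_rot: [0.538, 3.095, 0.0]
contact_force: [-1.0, 0.4, 0.1]
opening: 0.0004
gripper_force: 0.0
t 3.4 tip in H mm [-113.2   64.4    7.4] F in H [-1.   0.   0.1] open 0.0
[[-1.0, -0.001, 0.0], [-0.001, 1.0, 0.0], [-0.0, 0.0, -1.0]]
clock: 4.23
tcp_pos: [0.426, -0.0996, 0.1381]
tool_rot: [0.542, 3.093, 0.001]
contact_force: [0.6, -0.2, 0.7]
opening: 0.0326
gripper_force: 0.0
t 4.23 tip in H mm [-222.7  -15.8   68.1] F in H [ 0.6 -0.   0.7] open 0.033
[[-1.0, 0.002, 0.001], [0.002, 1.0, 0.001], [-0.001, 0.001, -1.0]]
((320.40753173828125, 206.50340270996094), (48.66322326660156, 37.82158660888672), 24.443954467773438)
centre H [-117.8   10.1] [[-159.8, 70.0], [-69.9, 65.6], [-75.9, -50.0], [-165.6, -45.2]]
```

```bash
sed -i 's/    cn=max/    d=cv2.morphologyEx(d,cv2.MORPH_OPEN,np.ones((9,9),np.uint8))\n    cn=max/' board.py; python3 board.py top3.png
```

```text
((321.4967956542969, 208.4108123779297), (40.462650299072266, 36.39945602416992), 16.389541625976562)
centre H [-121.1    6. ] [[-168.4, 49.9], [-82.3, 57.8], [-73.7, -38.1], [-159.8, -45.6]]
```

```bash
python3 -c "
from h import *
a=cv2.imread('pics/top3.png'); cv2.imwrite('pics/crop3.png',cv2.resize(a[150:250,275:395],(720,600),interpolation=cv2.INTER_CUBIC))"
```

```text
(no output)
```

View pics/crop3.png

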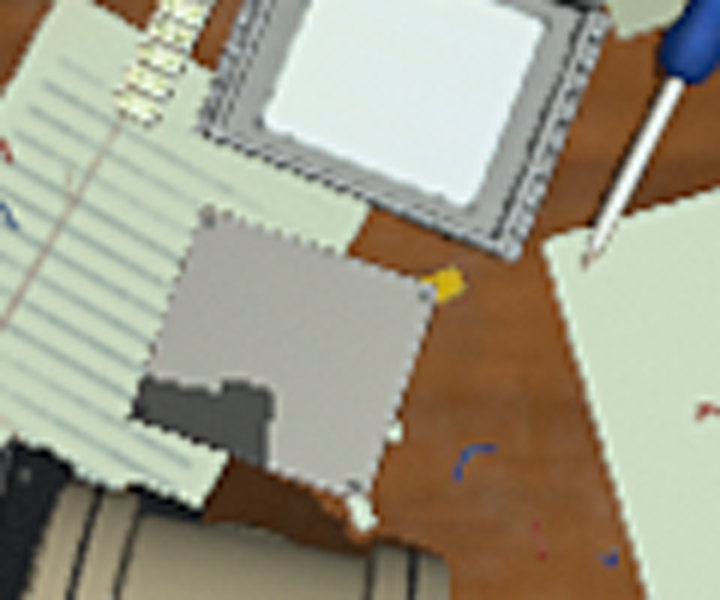

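The gripper hides the rear-left corner; board corners FL (205,212), FR (437,283), RR (365,495): it moved ~5.5 mm right, ~4.5 mm left to go. Repeat the side push.

```bash

python3 -m crank '{"travel":[[0,0.025,0],[0,0.025,0],[0,0.025,0],[-0.01,0.025,0],[-0.025,0,0],[-0.03,0,0],[-0.03,0,0.01],[-0.017,0,0.02],[0,0,0.02],[0,0,0.014]],"delta_rot":[[0,0,0],[0,0,0],[0,0,0],[0,0,0],[0,0,0],[0,0,0],[0,0,0],[0,0,0],[0,0,0],[0,0,0]],"hand":[0,0,0,0,0,0,0,0,0,0]}'
python3 st.py
```

```text
clock: 5.17
tcp_pos: [0.5667, -0.0396, 0.0711]
tool_rot: [-0.535, -3.094, 0.001]
contact_force: [0.0, -0.3, 0.2]
opening: 0.0007
gripper_force: 0.0
t 5.17 tip in H mm [-110.7   88.1    1.1] F in H [ 0.1 -0.3  0.2] open 0.001
[[-1.0, -0.003, -0.001], [-0.003, 1.0, -0.001], [0.001, -0.001, -1.0]]
```

```bash

python3 -m crank '{"travel":[[0,-0.004,-0.001],[0,-0.004,0],[0,-0.004,0],[0,-0.004,0],[0,-0.004,0],[0,-0.003,0],[0,-0.003,0],[0,-0.0025,0],[0,0,0]],"delta_rot":[[0,0,0],[0,0,0],[0,0,0],[0,0,0],[0,0,0],[0,0,0],[0,0,0],[0,0,0],[0,0,0]],"hand":[0,0,0,0,0,0,0,0,0]}'
python3 st.py; 
python3 -m crank '{"travel":[[0,0.006,0],[0,0.010,-0.01],[0,0,-0.02],[0.02,0,-0.03],[0.03,0,0],[0.03,-0.02,0],[0.03,-0.03,0],[0,-0.03,0],[0.02,-0.01,0],[0.02,0,0]],"delta_rot":[[0,0,0],[0,0,0],[0,0,0],[0,0,0],[0,0,0],[0,0,0],[0,0,0],[0,0,0],[0,0,0],[0,0,0]],"hand":[0,0,0,0,0.05,0.05,0.05,0.05,0.05,0.05]}'
python3 st.py;python3 board.py top4.png
```

```text
clock: 5.92
tcp_pos: [0.5562, -0.0687, 0.0744]
tool_rot: [0.539, 3.095, 0.0]
contact_force: [-0.1, -0.6, 0.2]
opening: 0.0005
gripper_force: 0.0
t 5.92 tip in H mm [-110.7   57.3    4.4] F in H [ 0.1 -0.6  0.2] open 0.001
[[-1.0, -0.0, 0.0], [-0.0, 1.0, 0.0], [-0.0, 0.0, -1.0]]
clock: 6.75
tcp_pos: [0.3901, -0.0883, 0.1349]
tool_rot: [0.542, 3.094, -0.0]
contact_force: [0.1, -0.2, 0.7]
opening: 0.0324
gripper_force: 0.0
t 6.75 tip in H mm [-260.3  -17.4   64.9] F in H [ 0.2 -0.2  0.7] open 0.032
[[-1.0, 0.002, 0.001], [0.002, 1.0, 0.0], [-0.001, 0.0, -1.0]]
((323.913818359375, 209.96554565429688), (40.66727828979492, 36.767677307128906), 21.801406860351562)
centre H [-122.4   -0.7] [[-165.9, 47.7], [-78.5, 47.5], [-79.0, -49.3], [-166.3, -48.6]]
```

Aligned: centre y ≈ -1 mm, relative yaw ≈ 0. Now behind the rear edge and push.

```bash

python3 -m crank '{"travel":[[-0.02,0.01,0],[-0.02,0.007,0],[-0.02,0,0.01],[0,0,0.02],[0,0,0.018],[0,0,0.012],[0,0,0],[-0.004,0,0],[-0.006,0,0],[-0.006,0,0]],"delta_rot":[[0,0,0],[0,0,0],[0,0,0],[0,0,0],[0,0,0],[0,0,0],[0,0,0],[0,0,0],[0,0,0],[0,0,0]],"hand":[0.05,0.05,0.05,0.05,0.05,0.05,0.05,0.05,0.05,0.05]}'
python3 st.py
python3 -m crank '{"travel":[[-0.005,0,0],[-0.005,0,0],[-0.004,0,0],[-0.004,0,0],[0,0,0]],"delta_rot":[[0,0,0],[0,0,0],[0,0,0],[0,0,0],[0,0,0]],"hand":[0.05,0.05,0.05,0.05,0.05]}'
python3 st.py
```

```text
clock: 7.63
tcp_pos: [0.4696, -0.0964, 0.0755]
tool_rot: [0.536, 3.093, 0.001]
contact_force: [0.1, 0.2, 0.4]
opening: 0.0501
gripper_force: 0.0
t 7.63 tip in H mm [-182.7    2.     5.5] F in H [-0.   0.3  0.4] open 0.05
[[-1.0, -0.002, 0.002], [-0.002, 1.0, 0.001], [-0.002, 0.001, -1.0]]
clock: 8.05
tcp_pos: [0.4858, -0.103, 0.0744]
tool_rot: [0.538, 3.095, -0.0]
contact_force: [-0.3, 0.1, -0.5]
opening: 0.0496
gripper_force: 0.0
t 8.05 tip in H mm [-165.3    1.2    4.4] F in H [-0.3 -0.1 -0.5] open 0.05
[[-1.0, -0.001, 0.001], [-0.001, 1.0, -0.0], [-0.001, -0.0, -1.0]]
```

```bash

python3 -m crank '{"travel":[[-0.003,0,0],[-0.003,0,0],[-0.002,0,0],[-0.002,0,0],[0,0,0]],"delta_rot":[[0,0,0],[0,0,0],[0,0,0],[0,0,0],[0,0,0]],"hand":[0.05,0.05,0.05,0.05,0.05]}' >/dev/null
python3 st.py
python3 -m crank '{"travel":[[-0.002,0,0],[-0.001,0,0],[0,0,0]],"delta_rot":[[0,0,0],[0,0,0],[0,0,0]],"hand":[0.05,0.05,0.05]}' >/dev/null
python3 st.py
```

```text
t 8.47 tip in H mm [-155.8    1.3    4.2] F in H [ 0.1 -0.1  0.8] open 0.05
[[-1.0, -0.001, 0.0], [-0.001, 1.0, 0.0], [-0.0, 0.0, -1.0]]
t 8.72 tip in H mm [-153.6    1.3    4.1] F in H [-3.9  1.2  2.2] open 0.05
[[-1.0, -0.001, -0.001], [-0.001, 1.0, 0.0], [0.001, 0.0, -1.0]]
```

```bash

for i in 1 2; do python3 -m crank '{"travel":[[-0.001,0,0],[0,0,0]],"delta_rot":[[0,0,0],[0,0,0]],"hand":[0.05,0.05]}' >/dev/null
python3 st.py | head -1; done
```

```text
t 8.88 tip in H mm [-153.4    1.4    3.9] F in H [-6.9  0.6  4.5] open 0.05
t 9.05 tip in H mm [-153.3    1.4    3.8] F in H [-10.3   0.7   7.4] open 0.05
```

```bash

for i in 1 2; do python3 -m crank '{"travel":[[0,0,-0.0015],[0,0,-0.0015],[0,0,0]],"delta_rot":[[0,0,0],[0,0,0],[0,0,0]],"hand":[0.05,0.05,0.05]}' >/dev/null
python3 st.py | head -1; done
```

```text
t 9.3 tip in H mm [-153.3    1.4    6.5] F in H [-6.9  0.5 -0.5] open 0.05
t 9.55 tip in H mm [-153.2    1.4    9.5] F in H [-6.8  0.9 -0.9] open 0.05
```

```bash

python3 -m crank '{"travel":[[-0.001,0,-0.002],[-0.0005,0,-0.003],[0,0,-0.003],[0,0,0]],"delta_rot":[[0,0,0],[0,0,0],[0,0,0],[0,0,0]],"hand":[0.05,0.05,0.05,0.05]}' >/dev/null
python3 st.py | head -1; python3 -c "
from h import *
snap('side','side1.png'); a=cv2.imread('pics/side1.png'); cv2.imwrite('pics/crop4.png',cv2.resize(a[165:255,265:415],(800,480),interpolation=cv2.INTER_CUBIC))"
```

```text
t 9.88 tip in H mm [-152.5    1.4   17.4] F in H [-9.4  0.7  0.9] open 0.05
```

View pics/crop4.png

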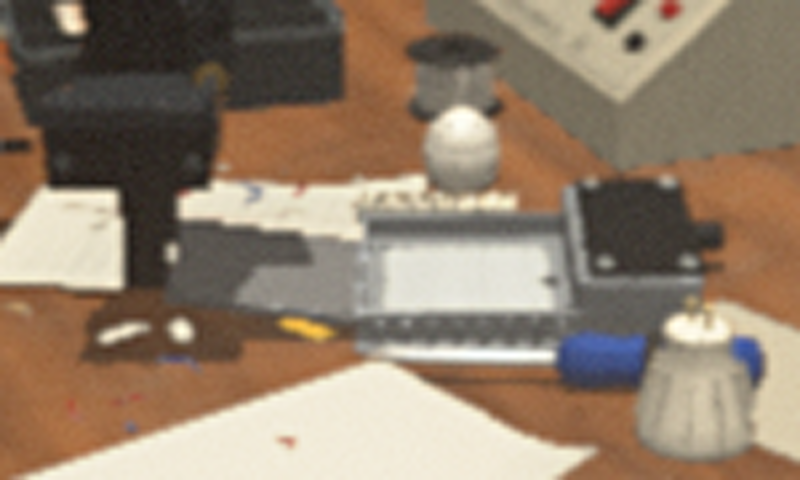

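Board's rear edge is up with the fingers (rear corner (168,300), front at the rim (355,340)). Follow the arc.

```bash

python3 -m crank '{"travel":[[-0.0007,0,-0.0035],[-0.0007,0,-0.0035],[-0.001,0,-0.0035],[-0.001,0,-0.003],[0,0,0]],"delta_rot":[[0,0,0],[0,0,0],[0,0,0],[0,0,0],[0,0,0]],"hand":[0.05,0.05,0.05,0.05,0.05]}' >/dev/null
python3 st.py | head -1
python3 -m crank '{"travel":[[-0.0013,0,-0.0035],[-0.0015,0,-0.003],[-0.0016,0,-0.003],[-0.0017,0,-0.003],[0,0,0]],"delta_rot":[[0,0,0],[0,0,0],[0,0,0],[0,0,0],[0,0,0]],"hand":[0.05,0.05,0.05,0.05,0.05]}' >/dev/null
python3 st.py | head -1
```

```text
t 10.35 tip in H mm [-148.7    1.2   31.2] F in H [-10.6  -0.5   2.8] open 0.05
t 10.77 tip in H mm [-142.3    1.2   44. ] F in H [-11.3  -0.    6.3] open 0.05
```

```bash

python3 -m crank '{"travel":[[-0.0013,0,-0.003],[-0.0018,0,-0.003],[-0.002,0,-0.003],[-0.0022,0,-0.003],[0,0,0]],"delta_rot":[[0,0,0],[0,0,0],[0,0,0],[0,0,0],[0,0,0]],"hand":[0.05,0.05,0.05,0.05,0.05]}' >/dev/null
python3 st.py | head -1
python3 -m crank '{"travel":[[-0.0022,0,-0.003],[-0.0026,0,-0.0028],[-0.0026,0,-0.0027],[-0.0026,0,-0.0025],[0,0,0]],"delta_rot":[[0,0,0],[0,0,0],[0,0,0],[0,0,0],[0,0,0]],"hand":[0.05,0.05,0.05,0.05,0.05]}' >/dev/null
python3 st.py | head -1
```

```text
t 11.18 tip in H mm [-133.3    1.2   56.6] F in H [-6.2 -0.3  5.2] open 0.05
t 11.6 tip in H mm [-121.7    1.3   67.9] F in H [-1.4  0.8  0.9] open 0.05
```

```bash

python3 -m crank '{"travel":[[-0.003,0,-0.0015],[-0.003,0,-0.0015],[-0.003,0,-0.0015],[-0.003,0,-0.0015],[0,0,0]],"delta_rot":[[0,0,0],[0,0,0],[0,0,0],[0,0,0],[0,0,0]],"hand":[0.05,0.05,0.05,0.05,0.05]}' >/dev/null
python3 st.py | head -1
python3 -m crank '{"travel":[[-0.003,0,-0.001],[-0.003,0,-0.001],[-0.003,0,-0.001],[-0.003,0,-0.001],[0,0,0]],"delta_rot":[[0,0,0],[0,0,0],[0,0,0],[0,0,0],[0,0,0]],"hand":[0.05,0.05,0.05,0.05,0.05]}' >/dev/null
python3 st.py | head -1;  python3 -c "
from h import *
snap('side','side2.png'); a=cv2.imread('pics/side2.png'); cv2.imwrite('pics/crop5.png',cv2.resize(a[165:255,265:415],(800,480),interpolation=cv2.INTER_CUBIC))"
```

```text
t 12.02 tip in H mm [-110.     1.3   73.6] F in H [ 0.5 -0.1  0.7] open 0.05
t 12.43 tip in H mm [-98.1   1.3  77.5] F in H [-0.  -0.1 -0.6] open 0.05
```

View pics/crop5.png

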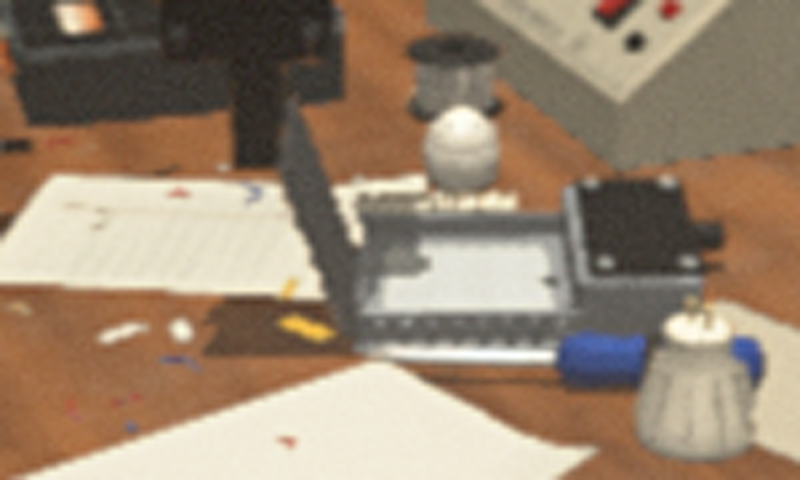

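Board stands ~70° with its upper edge (290,100) above the fingertips. Keep pushing over.

```bash

python3 -m crank '{"travel":[[-0.004,0,0],[-0.004,0,0],[-0.004,0,0],[-0.004,0,0],[-0.004,0,0],[-0.003,0,0],[0,0,0]],"delta_rot":[[0,0,0],[0,0,0],[0,0,0],[0,0,0],[0,0,0],[0,0,0],[0,0,0]],"hand":[0.05,0.05,0.05,0.05,0.05,0.05,0.05]}' >/dev/null
python3 st.py | head -1
python3 -m crank '{"travel":[[-0.003,0,0],[-0.003,0,0],[-0.003,0,0],[-0.003,0,0],[0,0,0]],"delta_rot":[[0,0,0],[0,0,0],[0,0,0],[0,0,0],[0,0,0]],"hand":[0.05,0.05,0.05,0.05,0.05]}' >/dev/null
python3 st.py | head -1;  python3 -c "
from h import *
snap('side','side3.png'); a=cv2.imread('pics/side3.png'); cv2.imwrite('pics/crop6.png',cv2.resize(a[165:255,265:415],(800,480),interpolation=cv2.INTER_CUBIC))"
```

```text
t 13.07 tip in H mm [-71.8   1.2  81.2] F in H [-2.6 -1.  28. ] open 0.05
t 13.48 tip in H mm [-59.4   1.3  81.5] F in H [-0.3 -1.6 26.9] open 0.05
```

View pics/crop6.png

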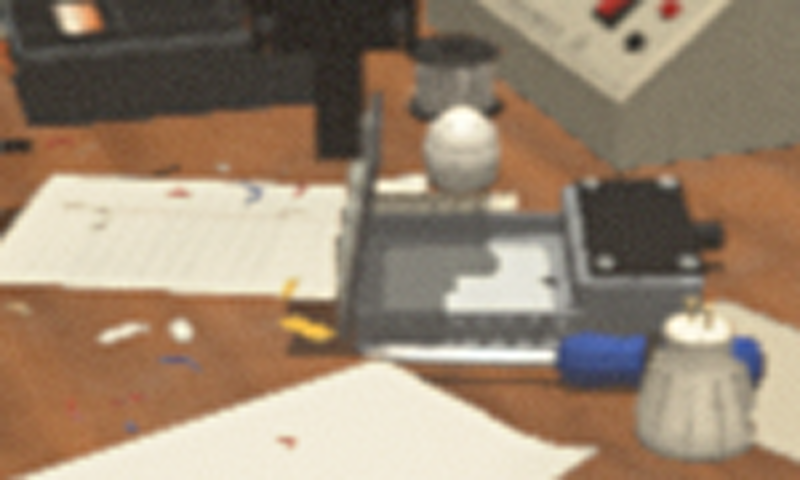

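Board is upright (top (375,95)) and just past vertical; the fingertips rest on the lens-block ledge (27 N). Relieve upward, then push on at the plate.

```bash

python3 -m crank '{"travel":[[0,0,-0.003],[0,0,-0.003],[0,0,0]],"delta_rot":[[0,0,0],[0,0,0],[0,0,0]],"hand":[0.05,0.05,0.05]}' >/dev/null
python3 st.py | head -1
python3 -m crank '{"travel":[[-0.003,0,0],[-0.003,0,0],[-0.003,0,0],[0,0,0]],"delta_rot":[[0,0,0],[0,0,0],[0,0,0],[0,0,0]],"hand":[0.05,0.05,0.05,0.05]}' >/dev/null
python3 st.py | head -1
```

```text
t 13.78 tip in H mm [-63.5   1.4  83.7] F in H [0.1 0.  0.1] open 0.05
t 14.12 tip in H mm [-54.5   1.4  82.8] F in H [-0.6  1.1  0.2] open 0.05
```

```bash

python3 -m crank '{"travel":[[-0.003,0,0],[-0.003,0,0],[-0.003,0,0.001],[-0.003,0,0.001],[0,0,0]],"delta_rot":[[0,0,0],[0,0,0],[0,0,0],[0,0,0],[0,0,0]],"hand":[0.05,0.05,0.05,0.05,0.05]}' >/dev/null
python3 st.py | head -1
python3 -m crank '{"travel":[[-0.003,0,0.001],[-0.003,0,0.001],[-0.003,0,0.002],[-0.003,0,0.002],[0,0,0]],"delta_rot":[[0,0,0],[0,0,0],[0,0,0],[0,0,0],[0,0,0]],"hand":[0.05,0.05,0.05,0.05,0.05]}' >/dev/null
python3 st.py | head -1;  python3 -c "
from h import *
snap('side','side4.png'); a=cv2.imread('pics/side4.png'); cv2.imwrite('pics/crop7.png',cv2.resize(a[165:255,265:415],(800,480),interpolation=cv2.INTER_CUBIC))"
```

```text
t 14.53 tip in H mm [-42.4   1.4  80.9] F in H [-0.9 -0.1 -0.5] open 0.05
t 14.95 tip in H mm [-30.6   1.4  74.6] F in H [-0.3 -0.1  0.1] open 0.05
```

View pics/crop7.png

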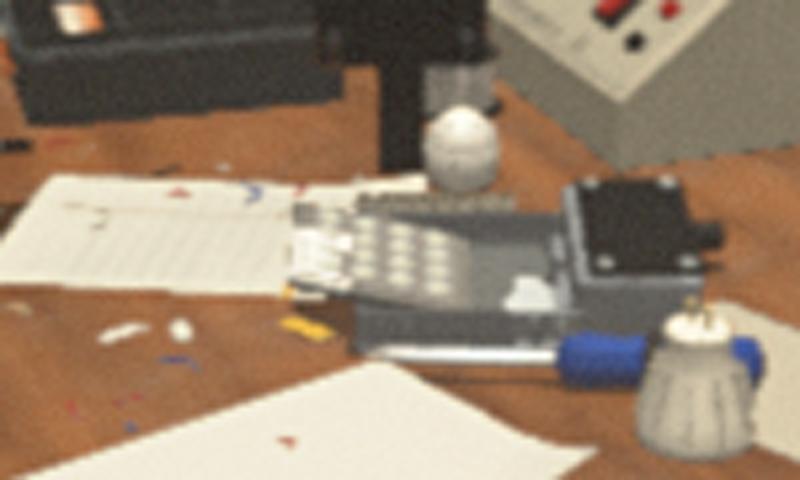

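The board has tipped over: lenses up, far edge in the recess (470,300), near edge (293,205–300) overhanging the rim. Now behind it and push in (no more pictures to view; the rest by image code and force).

```bash

python3 -c "
from st import *
c=np.load('side4.png.npz')
for x in(-85,-80,-75,-70,-65):
  print(x,[ [round(k) for k in ((w2px(c,HO+RH@np.array([x/1e3,y,.025]))-np.array([265,165]))*5.333)] for y in(.05,-.05)])"
python3 -m crank '{"travel":[[0.01,0,-0.01],[0.02,0,0],[0.02,0,0],[0.02,0,0],[0.01,0,0.015],[0,0,0.02],[0,0,0.015],[0,0,0.01],[0,0,0]],"delta_rot":[[0,0,0],[0,0,0],[0,0,0],[0,0,0],[0,0,0],[0,0,0],[0,0,0],[0,0,0],[0,0,0]],"hand":[0.05,0.05,0.05,0.05,0.05,0.05,0.05,0.05,0.05]}' >/dev/null
python3 st.py | head -1
```

```text
-85 [[290, 208], [282, 286]]
-80 [[300, 208], [293, 286]]
-75 [[310, 208], [303, 286]]
-70 [[320, 208], [314, 286]]
-65 [[330, 207], [325, 286]]
t 15.75 tip in H mm [-112.1    1.1   23.5] F in H [0.1 0.4 0.1] open 0.05
```

```bash

python3 -m crank '{"travel":[[-0.005,0,0.003],[-0.005,0,0],[-0.005,0,0],[-0.004,0,0],[-0.004,0,0],[-0.004,0,0],[-0.004,0,0],[-0.003,0,0],[0,0,0]],"delta_rot":[[0,0,0],[0,0,0],[0,0,0],[0,0,0],[0,0,0],[0,0,0],[0,0,0],[0,0,0],[0,0,0]],"hand":[0.05,0.05,0.05,0.05,0.05,0.05,0.05,0.05,0.05]}' >/dev/null
python3 st.py | head -1
python3 -m crank '{"travel":[[-0.003,0,0],[-0.003,0,0],[-0.002,0,0],[0,0,0]],"delta_rot":[[0,0,0],[0,0,0],[0,0,0],[0,0,0]],"hand":[0.05,0.05,0.05,0.05]}' >/dev/null
python3 st.py | head -1
```

```text
t 16.5 tip in H mm [-76.2   1.3  22.3] F in H [-1.2  0.4 -0. ] open 0.05
t 16.83 tip in H mm [-68.4   1.4  22.3] F in H [-0.6  0.7  0.1] open 0.05
```

```bash

python3 -m crank '{"travel":[[0,0,0.0025],[-0.003,0,0],[-0.003,0,0],[-0.002,0,0],[0,0,0]],"delta_rot":[[0,0,0],[0,0,0],[0,0,0],[0,0,0],[0,0,0]],"hand":[0.05,0.05,0.05,0.05,0.05]}' >/dev/null
python3 st.py | head -1
python3 -m crank '{"travel":[[-0.002,0,0],[-0.001,0,0],[0,0,0]],"delta_rot":[[0,0,0],[0,0,0],[0,0,0]],"hand":[0.05,0.05,0.05]}' >/dev/null
python3 st.py | head -1;
```

```text
t 17.25 tip in H mm [-60.3   1.3  19.8] F in H [-0.7  0.7  0.5] open 0.05
t 17.5 tip in H mm [-57.6   1.4  19.8] F in H [0.6 0.1 0.2] open 0.05
```

```bash

python3 -m crank '{"travel":[[-0.001,0,0],[-0.001,0,0],[0,0,0]],"delta_rot":[[0,0,0],[0,0,0],[0,0,0]],"hand":[0.05,0.05,0.05]}' >/dev/null
python3 st.py | head -1;
python3 -m crank '{"travel":[[0.006,0,-0.002],[0.02,0,-0.015],[0.03,0,-0.02],[0.03,0,-0.02],[0.035,0,-0.02],[0.035,0,0],[0.035,0,0],[0.02,0,0],[0,0,0]],"delta_rot":[[0,0,0],[0,0,0],[0,0,0],[0,0,0],[0,0,0],[0,0,0],[0,0,0],[0,0,0],[0,0,0]],"hand":[0.05,0.05,0.05,0.05,0.05,0.05,0.05,0.05,0.05]}' >/dev/null
python3 st.py | head -1
python3 - <<'E'
from st import *
# ortho-rectified strip at z=.012 along housing x for several y
for cam,n in(('top','top5.png'),('side','side5.png')):
    c=snap(cam,n); a=cv2.cvtColor(cv2.imread('pics/'+n),cv2.COLOR_BGR2GRAY).astype(np.float32)
    for y in(-.053,-.046,-.035,0.03,.046,.053):
        P=np.array([w2px(c,HO+RH@np.array([x/1e3,y,.012])) for x in range(-64,60,3)],np.float32)
        print(cam,y,cv2.remap(a,P[:,:1],P[:,1:],cv2.INTER_LINEAR).ravel().astype(int).tolist())
E
```

```text
t 17.75 tip in H mm [-55.7   1.4  19.8] F in H [ 0.5 -0.3  0.7] open 0.05
t 18.5 tip in H mm [-271.     1.3   96.2] F in H [ 0.5 -0.2 -0.5] open 0.05
top -0.053 [93, 97, 99, 90, 135, 150, 133, 141, 153, 157, 143, 129, 150, 145, 147, 141, 151, 153, 139, 144, 151, 151, 140, 148, 150, 150, 142, 149, 150, 151, 150, 138, 164, 146, 153, 151, 160, 154, 59, 77, 148, 107]
top -0.046 [108, 100, 93, 76, 111, 157, 214, 140, 198, 235, 236, 235, 237, 230, 238, 237, 237, 231, 234, 236, 235, 235, 235, 236, 234, 236, 236, 236, 233, 235, 237, 236, 234, 186, 158, 213, 141, 143, 44, 81, 149, 96]
top -0.035 [95, 95, 95, 72, 114, 158, 219, 237, 227, 233, 211, 200, 194, 204, 234, 231, 213, 190, 188, 197, 235, 231, 210, 194, 192, 197, 229, 230, 210, 197, 194, 212, 228, 231, 235, 212, 160, 148, 42, 74, 150, 100]
top 0.03 [206, 206, 206, 205, 156, 147, 199, 234, 213, 225, 182, 194, 195, 188, 224, 226, 184, 191, 195, 196, 225, 226, 178, 191, 196, 194, 226, 227, 189, 192, 197, 191, 222, 227, 235, 200, 154, 142, 54, 67, 149, 118]
top 0.046 [207, 206, 208, 188, 111, 158, 198, 170, 213, 235, 241, 237, 236, 224, 24
[... 978 characters left out ...]
 242, 235, 200, 154, 115, 88, 92, 97]
side 0.03 [225, 227, 229, 222, 190, 174, 205, 243, 247, 247, 238, 231, 232, 236, 245, 248, 237, 227, 228, 235, 245, 243, 226, 226, 230, 233, 242, 247, 239, 228, 226, 230, 237, 240, 241, 231, 175, 154, 123, 111, 136, 115]
side 0.046 [225, 225, 226, 230, 225, 185, 157, 161, 168, 185, 190, 188, 177, 163, 166, 180, 179, 176, 176, 195, 203, 196, 199, 195, 194, 195, 199, 198, 196, 192, 189, 185, 188, 175, 159, 156, 139, 123, 105, 110, 149, 135]
side 0.053 [227, 225, 227, 230, 223, 174, 119, 106, 108, 114, 118, 117, 113, 102, 103, 111, 115, 113, 115, 131, 140, 137, 137, 136, 123, 121, 122, 123, 121, 119, 119, 118, 118, 116, 104, 107, 105, 98, 89, 106, 151, 143]
```

Both views show the board from x ≈ -46 to +42 mm, inside the recess. Confirm by touching the lens face near the front edge (expected top 17 mm if flat).

```bash

python3 -m crank '{"travel":[[-0.03,0,0],[-0.04,0,0],[-0.04,0,0],[-0.04,0,0],[-0.04,0,0],[-0.035,0,0.015],[-0.016,0,0.02],[0,0,0.02],[0,0,0.01],[0,0,0]],"delta_rot":[[0,0,0],[0,0,0],[0,0,0],[0,0,0],[0,0,0],[0,0,0],[0,0,0],[0,0,0],[0,0,0],[0,0,0]],"hand":[0.05,0.05,0.05,0.05,0.05,0.05,0.05,0.05,0.05,0.05]}' >/dev/null
python3 st.py | head -1
python3 -m crank '{"travel":[[0,0,0.003],[0,0,0.003],[0,0,0.003],[0,0,0]],"delta_rot":[[0,0,0],[0,0,0],[0,0,0],[0,0,0]],"hand":[0.05,0.05,0.05,0.05]}' >/dev/null
python3 st.py | head -1
```

```text
t 19.43 tip in H mm [-27.3   0.7  28.6] F in H [-0.6  0.1 -0.2] open 0.05
t 19.77 tip in H mm [-25.8   1.8  23.2] F in H [-0.2 -0.4 -1.1] open 0.05
```

```bash

for i in 1 2 3; do python3 -m crank '{"travel":[[0,0,0.002],[0,0,0.0005],[0,0,0]],"delta_rot":[[0,0,0],[0,0,0],[0,0,0]],"hand":[0.05,0.05,0.05]}' >/dev/null
python3 st.py | head -1; done
```

```text
t 20.02 tip in H mm [-25.9   1.5  20.4] F in H [ 0.7 -0.9  0.8] open 0.05
t 20.27 tip in H mm [-26.    1.4  17.5] F in H [ 1.2 -0.   0. ] open 0.05
t 20.52 tip in H mm [-25.    1.4  17.2] F in H [-5.8  0.7 17.5] open 0.05
```

Contact at 17.2 mm: flat on the recess floor. Retreat and check.

```bash

python3 -m crank '{"travel":[[0,0,-0.004],[0,0,-0.01],[0,0,-0.02],[0,0,-0.03],[0.02,0,-0.03],[0.03,0,-0.02],[0.03,0,0],[0.03,0,0],[0.03,0,0],[0.03,0,0]],"delta_rot":[[0,0,0],[0,0,0],[0,0,0],[0,0,0],[0,0,0],[0,0,0],[0,0,0],[0,0,0],[0,0,0],[0,0,0]],"hand":[0.05,0.05,0.05,0.05,0.05,0.05,0.05,0.05,0.05,0.05]}' >/dev/null
python3 -m crank '{"travel":[[0.02,0,0],[0,0,0],[0,0,0]],"delta_rot":[[0,0,0],[0,0,0],[0,0,0]],"hand":[0.05,0.05,0.05]}' >/dev/null
python3 st.py | head -1
python3 - <<'E'
from st import *
c=snap('top','top6.png'); a=cv2.cvtColor(cv2.imread('pics/top6.png'),cv2.COLOR_BGR2GRAY).astype(np.float32)
for y in(-.046,0,.046):
    P=np.array([w2px(c,HO+RH@np.array([x/1e3,y,.012])) for x in range(-64,60,3)],np.float32)
    print(y,cv2.remap(a,P[:,:1],P[:,1:],cv2.INTER_LINEAR).ravel().astype(int).tolist())
d=cv2.absdiff(cv2.imread('pics/top0.png'),cv2.imread('pics/top6.png')).max(2)
for n,(u,v) in dict(cutter=(216,255),strip=(304,155),holder=(281,137),driver=(390,160),gu10=(417,149)).items(): print(n,(d[v-20:v+20,u-14:u+14]>40).sum())
E
```

```text
t 21.6 tip in H mm [-216.2    1.6  129.9] F in H [0.6 0.  0.3] open 0.05
-0.046 [107, 98, 93, 76, 112, 134, 163, 187, 171, 231, 236, 234, 234, 228, 237, 235, 235, 229, 232, 234, 233, 233, 233, 233, 232, 234, 235, 235, 230, 232, 235, 234, 231, 207, 147, 188, 171, 139, 42, 80, 146, 95]
0 [208, 207, 210, 191, 133, 142, 164, 238, 217, 212, 235, 234, 236, 234, 232, 232, 233, 233, 234, 234, 232, 232, 233, 232, 232, 234, 231, 231, 233, 235, 233, 233, 232, 227, 230, 223, 135, 144, 64, 66, 143, 127]
0.046 [204, 203, 206, 186, 112, 135, 178, 211, 189, 230, 240, 236, 235, 222, 241, 236, 237, 222, 240, 239, 227, 220, 205, 200, 239, 230, 227, 240, 236, 236, 228, 240, 239, 217, 187, 218, 135, 146, 73, 64, 134, 94]
cutter 0
strip 1
holder 0
driver 3
gu10 0
```

```bash
python3 -c "
from plant import ctrl
print(ctrl.close_job())"
```

```text
the job is handed in; nothing more can be done
None
```

The LED board was tipped over the rim and now lies flat in the recess, lens side up. Touching the lens face near the front edge read 17.2 mm against 17 mm expected. The hand is clear, the before/after top images show the other objects unmoved, and the job was handed in at about 22 s.

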